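# Grip a tissue cassette in the cam clamp and pull-test it

### The arm

A 6-joint arm with a two-finger parallel gripper is mounted at the origin on the work surface; the furniture and walls round the work are solid. World frame = base frame: x ahead of the robot, y to its left, z up, the work surface at z = 0. Lengths are in mm, angles in rad, forces in N, time in s.
With the tool pointing down it reaches from about 350 to 975 mm from the base axis. Payload 7.1 kg.
Tool frame: the origin (TCP) lies between the finger pads; the fingertips stand 14 mm ahead of it and the grasp point (between the pads) lies 5 mm behind it; z points along the fingers, y is the direction in which the jaws open and shut (so a half turn about z gives the same grasp; the last joint's range is limited). The gripper opens to 88 mm and grips with 3 to 60 N. Pads are 20 mm wide; open, the fingers measure 115 mm over their backs; the gripper's body (75 mm by 178 mm) begins 61 mm behind the grasp point.
Start: joints at [1.106, 0.423, 1.63, -0, 1.089, -0.019], TCP at [269.455, 563.914, 236.675] pointing down, gripper open.
Joint ranges: [-3, 3], [-0.9, 2.11], [0.09, 2.58], [-1.31, 4.45], [0.11, 2.69], [-2.54, 2.54]. Speed limits (rad/s): [2.39, 2.39, 3.01, 3.14, 3.14, 3.14].

### API

Orientations are given as a rotation vector (axis times angle).
In Python, from workcell import get_obs, get_image, calibration, close_job, regions_of, place_of gives the robot as it stands.
- The arm moves only by the tool move_arm, never from a script. Its argument "deltas" is a list of rows, each a list of 5 numbers: the closure in counts, from 0 (fully open) to 255 (shut), then the shift along the tool's x, y, z in m, then the turn about the tool's z in rad. In form: [[grip, x, y, z, roll], ...]. A call has 1 to 5 rows; each row is the pose to reach, as a shift and turn from the pose commanded when the call began, along the tool's axes at that moment; what a row does not reach only later rows make up. A row lasts 1/12 s, in which the tool goes at most 41.7 mm and 7.16 degrees, less where a joint would pass 70% of its speed; a pose out of reach is approached as far as the arm can. A call with a gripper value outside its range is refused whole. The fingers move at their own pace and stop on an object; the grip force is fixed at half the most. Time passes only in rows, so rows that repeat a pose let the fingers close. It gives the time, the measured TCP pose, the force and the opening at its end, in the units of the state.
- get_obs(): the state, without advancing time (a new reading comes with each control period).
- get_image(name): name is "scene" or "top" or "wrist"; returns the picture (384x512x3 uint8, blue, green, red); there is no depth.
- calibration(name): a dict with "intrinsics" (3x3 intrinsics, pixels), "world_to_cam" (4x4, takes a point from world to camera coordinates); the wrist camera has in their place "hand_eye" (4x4, takes a point from camera to tool coordinates, whose origin is the TCP and whose axes are the flange's). Camera axes: x right, y down, z forward; pixel columns grow to the right and rows downward; lengths in mm; the calibration is good to about 2 mm. A picture is of the moment at which its call begins: read the wrist's pose just before it. calibration takes no time and is no camera call.
- close_job(): hands the job in, once; it reports no verdict.
Trained networks look in the newest picture that a camera, given by its name, has taken for a name from the list of things; names that differ only in an ending like _2 or _b are one class to them, and where a whole thing is asked for, a point or a joint stands for the part that bears it (a point fixed in the world has none). Each returns a list of dicts, best first, with "conf" (0 to 1); they miss things now and then, are a little off and sometimes report something else, mostly with a low value. They report only what shows in the picture. A call takes as long as a camera call. They do not tell look-alikes from the thing itself.
- regions_of(camera, name): "region" (384x512 bool, what is visible of it).
- place_of(camera, name): "location" ([x, y, z] in mm, in world coordinates, good to about 4 mm: a listed point, or the origin of a listed thing).
The state is a dict: "t": time; "qpos": joint angles; "qvel": joint speeds; "joint_torque": joint torques, N m; "ee_pos": TCP position; "orientation": TCP orientation; "ft_force": force on the tool from outside, world axes, zero at the start; "moment": the same for the moment, N m; "width": finger opening in mm.
Only numpy, scipy, OpenCV 4.12 (cv2) and the standard library are available. Lean on these libraries where they do the work, as an engineer would, in place of code of your own. Each camera call takes 0.05 s, during which the arm holds its last target.

### The job

Make the wax block ready for trimming: swing the clamp's cam lever toward the robot until the sprung plate has taken up the gap and holds the tissue cassette with its springs about half compressed, without running the springs solid, and let go of the lever. Then put the shut fingers down behind the cassette's square end and give it a light pull of about 6 N toward its sloped end, to prove that it is held; it must not slip out of place.

Things in the scene. Friction and masses are not known exactly. Their poses are not given: they have to be found in the camera images.
- clamp: grey cast base plate 116 x 184 x 14 mm on rubber feet, fixed to the worktop. Origin: on the worktop, under the middle of the steel bed (56 x 42 mm, its top 20 mm above the worktop). Its y points from the rear stop to the cam, its x away from the robot. The plate runs from y = -69 to +115 mm; beyond the two ends of the bed it is bare, its top at 14 mm.
- cam_lever (a joint): angle of the eccentric cam and its lever, rad, about the vertical pivot: 0 at the open stop (it starts within 0.15 of it), growing counter-clockwise from above (knob toward the robot), to 1.92. Each radian moves the jaw block 9.0 mm toward the cassette. It stays where it is left: friction about 0.30 N m (about 5 N at the knob), plus up to 0.15 N m once the springs are loaded.
- cam_pivot (a point): point on the vertical pivot axis of the cam, at the top of the dark hub, 46 mm above the worktop
- lever_knob (a point): point on the axis of the upright black knob at the lever's end, 66 mm above the worktop and 65 mm from the pivot axis. The knob is round, 20 mm across at 54 to 74 mm above the worktop, narrower above and below, its top at 84 mm; the lever bar (10 mm thick) ends under it, its top at 49 mm. At joint 0 the lever points 52 degrees from the clamp's x toward its y.
- plate (a joint): compression of the two coil springs between the jaw block and the sprung plate, m: 0 while the plate is free, 0.004 half compressed, 0.008 solid. 2.5 N per mm for both together; the visible slit between jaw block and plate is 8.5 mm when free.
- plate_face (a point): middle of the gripping face of the sprung steel plate (50 mm long, 14 mm high), 28 mm above the worktop; it faces the rear stop and moves toward it as the lever is turned
- stop_face (a point): middle of the gripping face of the rear stop, 28 mm above the worktop. At the start the plate face is 57 to 62 mm from it, the cassette 52 mm wide.
- rear_stop: fixed steel angle stop (50 mm long, 21 mm high above the base plate), screwed at a different place each time. Origin: foot of its gripping face, 14 mm above the worktop; axes as the clamp's: y points to the plate.
- cassette: loose off-white tissue cassette, 74 x 52 x 14 mm, with a wax block (48 x 40 mm) on it up to 22 mm; 50 to 100 g. It lies on the bed between stop and plate, a few mm from both. Origin: middle of its underside; x along its length away from the robot, to the square end; the sloped end is at -x, toward the robot.
- cassette_end (a point): middle of the square end wall of the cassette (52 mm wide, 14 mm high), 37 mm along its x, 27 mm above the worktop. The wall overhangs the bed by about 9 mm; free space of 6 mm under it.
- stain_bottle: bystander: amber stain bottle with black cap, 42 mm across, 99 mm high; origin at its foot
- cover_box: bystander: small box of cover glasses, 31 x 31 x 16 mm; origin at the middle of its underside
- timer: bystander: white timer on a blue foot, 52 x 84 x 35 mm; origin at the middle of its underside
There are look-alikes about, which are no part of the job. What is shaped like the cassette but purple is not meant.

How it is judged (in metres and radians):
On the way, in this order (a step that is already met when the one before it is completed fails the run):
1. the cam is turned so far that the sprung plate grips the cassette, the lever let go (contact force between plate and cassette above 4.5 N and value of joint plate between 0.002 and 0.0065 m and contact force between the fingers and cam_lever below 0.1 N), for 0.3 s.
2. the fingers, beyond the cassette's square end, pull it toward its sloped end (contact force between the fingers and cassette above 3 N and x of the grasp point in the frame of cassette above 0.037 m and contact force between plate and cassette above 4.5 N and value of joint plate between 0.002 and 0.0065 m).
At the end, for the whole second after the job is handed in: the plate grips the cassette with over 4.5 N, its springs compressed by 2 to 6.5 mm; the cassette lies flat and square (within 0.05 rad) against the rear stop (origin within 28 mm of its face) and within 7 mm of the stop's middle along the jaws (contact force between plate and cassette above 4.5 N and value of joint plate between 0.002 and 0.0065 m and x of cassette in the frame of rear_stop between -0.007 and 0.007 m and y of cassette in the frame of rear_stop below 0.028 m and angle between the x axis of cassette and the x axis of rear_stop, either way round below 0.05 rad and angle between cassette's own z axis and vertical below 0.05 rad); the robot touches nothing.
It fails at once if the springs are run solid (compressed by over 7.5 mm) (value of joint plate above 0.0075 m).
It fails at once if the fingers press on the cassette with over 20 N (contact force between the fingers and cassette above 20 N).
It fails at once if the bottle, the box or the timer is moved by over 15 mm (distance of any of stain_bottle, cover_box, timer from where it was at the start of the episode above 0.015 m).
It also fails if it takes over 50 s, if anything falls off the work surface, if the arm or the gripper's body presses on something with over 40 N, if the wrist force passes 120 N, or if a joint passes its speed limit or range.

## Working session

There is one attempt and no reset: what is moved stays moved. The work goes in short steps, Python scripts to look and compute and a tool call to move; the robot and the scene stay as the last step left them, time stands still between calls to the robot, and variables do not carry over. Pictures are saved under pics/ and viewed, and the job is handed in when it is done.

Besides the shell and the picture viewer there is one more tool, called after "Call:" in YAML: its name, and indented under it one key for each argument. move_arm: Moves the arm, as the interface text tells. Its arguments: {"type":"object","properties":{"deltas":{"type":"array","items":{"type":"array","items":{"type":"number"}}}},"required":["deltas"]}

```bash
mkdir -p pics; ls; python3 - <<'E'
from workcell import *
import cv2
o=get_obs();print(o)
for n in("scene","top"):
    cv2.imwrite(f"pics/{n}0.png",get_image(n))
    for k in("cam_pivot","lever_knob","plate_face","stop_face","cassette","cassette_end","clamp","stain_bottle","cover_box","timer","rear_stop"):
        print(n,k,[(p["conf"],[round(float(v)) for v in p["location"]]) for p in place_of(n,k)][:3])
    print(calibration(n))
print(calibration("wrist"))
E
```

```text
pics
{'t': 0.0, 'qpos': array([ 1.10599885e+00,  4.23855913e-01,  1.63072705e+00,  2.39004629e-05,
        1.08859718e+00, -1.90031849e-02]), 'qvel': array([ 0.00138999, -0.00015578, -0.00043317,  0.00059062, -0.00089042,
       -0.00035431]), 'joint_torque': array([-5.35889121e-04, -5.44632018e+01, -2.73661977e+01,  6.43259170e-02,
        2.28387793e-02, -1.39372974e-04]), 'ee_pos': array([269.20600133, 563.42993474, 235.87772048]), 'orientation': array([-6.94396163e-01, -3.06347747e+00,  2.41275039e-03]), 'ft_force': array([-0.26903399,  0.36089329, -0.18122654]), 'moment': array([ 0.0289067 , -0.02380564, -0.01437353]), 'width': 87.86375484663778}
scene cam_pivot [(0.93, [510, 21, 48]), (0.65, [469, -74, 17]), (0.34, [373, -307, 2])]
scene lever_knob [(0.44, [562, 62, 64])]
scene plate_face [(0.46, [488, -15, 26])]
scene stop_face [(0.58, [470, -69, 32]), (0.21, [380, -307, -1])]
scene cassette [(0.66, [439, -209, 0]), (0.5, [479, -44, 20])]
scene cassette_end [(0.81, [459, -176, 8]), (0.79, [518, -61, 28])]
scene clamp [(0.6, [476, -44, 3]), (0.2, [490, -15, 29])]
scene stain_bo
[... 1550 characters left out ...]
02],
       [ 1.50732837e-01,  1.80624410e-03, -9.88572885e-01,
         1.02728438e+03],
       [ 0.00000000e+00,  0.00000000e+00,  0.00000000e+00,
         1.00000000e+00]])}
{'intrinsics': array([[271.42968917,   0.        , 255.59897129],
       [  0.        , 271.42968917, 193.62687962],
       [  0.        ,   0.        ,   1.        ]]), 'hand_eye': array([[ 1.18664231e-03, -9.68718096e-01, -2.48160919e-01,
         6.60444967e+01],
       [ 9.99999063e-01,  9.79996565e-04,  9.56237550e-04,
         1.30186086e-01],
       [-6.83127770e-04, -2.48161821e-01,  9.68718351e-01,
        -1.45927893e+02],
       [ 0.00000000e+00,  0.00000000e+00,  0.00000000e+00,
         1.00000000e+00]])}
```

View pics/scene0.png

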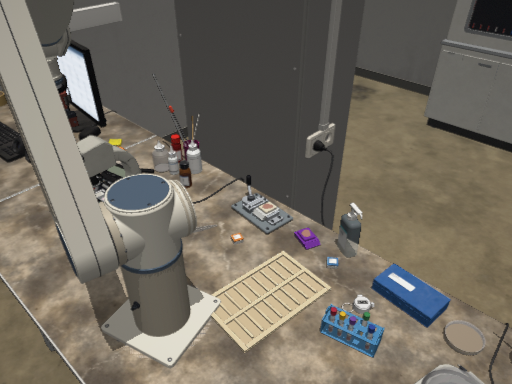

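View pics/top0.png

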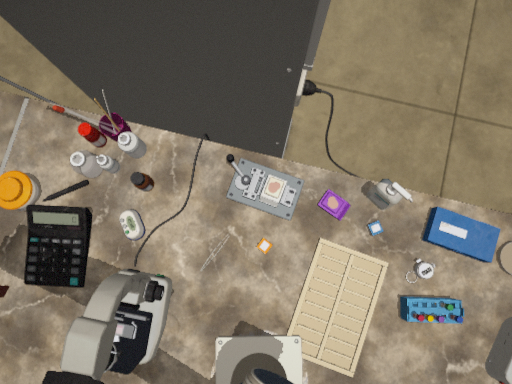

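```bash
python3 - <<'E'
import cv2
a=cv2.imread("pics/top0.png")[150:330,190:350]; cv2.imwrite("pics/topc.png",cv2.resize(a,None,fx=3.3,fy=3.3,interpolation=cv2.INTER_CUBIC))
a=cv2.imread("pics/scene0.png")[120:290,190:370]; cv2.imwrite("pics/scenec.png",cv2.resize(a,None,fx=3.5,fy=3.5,interpolation=cv2.INTER_CUBIC))
E
```

```text
(no output)
```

View pics/topc.png

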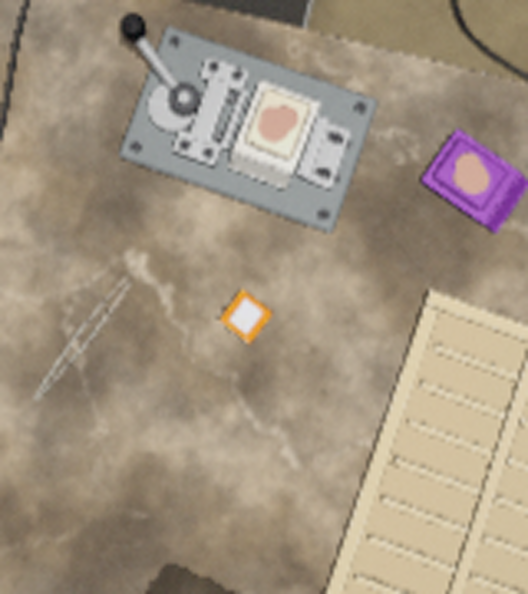

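View pics/scenec.png

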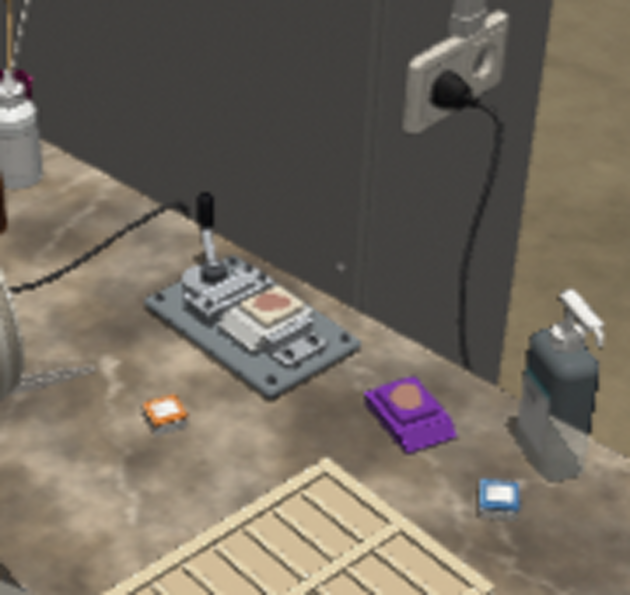

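Candidates in the top view: the off-white cassette in the clamp at (274,188), which is the one meant, and the purple look-alike at (334,205). Small boxes are orange (264,245) and blue (375,228), both to be left alone. The close crop confirms the off-white cassette sits between stop and plate, with the black knob at (232,158).

```bash
cat > h.py <<'E'
from workcell import *
import numpy as np, cv2
from scipy.spatial.transform import Rotation as R
def ray(cam,u,v,z,pose=None):
    c=calibration(cam);K=c["intrinsics"];d=np.linalg.inv(K)@[u,v,1]
    if cam=="wrist":
        o,r=pose;H=c["hand_eye"];Rt=R.from_rotvec(r).as_matrix()
        p0=Rt@H[:3,3]+o;dw=Rt@H[:3,:3]@d
    else:
        T=c["world_to_cam"];p0=-T[:3,:3].T@T[:3,3];dw=T[:3,:3].T@d
    return p0+dw*(z-p0[2])/dw[2]
def proj(p,pose):
    c=calibration("wrist");o,r=pose;H=c["hand_eye"]
    q=R.from_rotvec(r).as_matrix().T@(np.array(p,float)-o);q=H[:3,:3].T@(q-H[:3,3]);q=c["intrinsics"]@q
    return q[:2]/q[2]
def pose():
    o=get_obs();return o["ee_pos"],o["orientation"]
def info():
    o=get_obs();M=R.from_rotvec(o["orientation"]).as_matrix()
    print("t",o["t"],"pos",o["ee_pos"].round(1),"xdir",np.degrees(np.arctan2(M[1,0],M[0,0])).round(1),"ydir",np.degrees(np.arctan2(M[1,1],M[0,1])).round(1),"F",o["ft_force"].round(1),"w",round(o["width"],1),"q",o["qpos"].round(2))
    return o,M
def to(x,y,z,ydir=None):
    "delta for world target (mm), ydir in deg"
    o,M=info();d=M.T@(np.array([x,y,z])-o["ee_pos"])/1000
    out=list(d.round(4))
    if ydir is not None:
        cur=np.degrees(np.arctan2(M[1,1],M[0,1]))
        a=((cur-ydir+90)%180-90) # tool z down: +roll = cw from above
        out.append(round(np.radians(a),3))
    print("delta",[float(v) for v in out]);return out
E
python3 - <<'E'
from h import *
for u,v in((205,135),(250,146),(283,155),(318,0),(0,95),(232,158)):print(u,v,ray("top",u,v,0).round(0), ray("top",u,v,66).round(0))
for u,v in((334,218),(190,160),(250,180)):print('scene',ray("scene",u,v,0).round(0))
to(430,10,330,None)
M=R.from_rotvec(get_obs()["orientation"]).as_matrix();print(M.round(2))
E
```

```text
205 135 [637. 136.   0.] [618. 127.  66.]
250 146 [604.  12.   0.] [586.  11.  66.]
283 155 [577. -77.   0.] [561. -73.  66.]
318 0 [1035. -191.    0.] [ 992. -180.   66.]
0 95 [763. 711.   0.] [736. 667.  66.]
232 158 [571.  62.   0.] [555.  58.  66.]
scene [ 578. -243.    0.]
scene [651. 383.   0.]
scene [641. 105.   0.]
t 1.2 pos [269.4 563.9 236.7] xdir 154.5 ydir 64.5 F [-0.2 -0.4 -0.6] w 87.9 q [ 1.11  0.42  1.63  0.    1.09 -0.02]
delta [-0.3837, -0.4305, -0.0934]
[[-0.9   0.43 -0.  ]
 [ 0.43  0.9  -0.  ]
 [ 0.   -0.   -1.  ]]
```

```bash
python3 - <<'E'
from h import *
to(460,0,220,70)
E
```

```text
t 1.2 pos [269.4 563.9 236.7] xdir 154.5 ydir 64.5 F [-0.2 -0.4 -0.6] w 87.9 q [ 1.11  0.42  1.63  0.    1.09 -0.02]
delta [-0.4151, -0.4266, 0.0166, -0.097]
```

Call:
move_arm:
  deltas:
    - [0,-0.415,-0.427,0.0166,-0.097]
    - [0,-0.415,-0.427,0.0166,-0.097]
    - [0,-0.415,-0.427,0.0166,-0.097]
    - [0,-0.415,-0.427,0.0166,-0.097]
    - [0,-0.415,-0.427,0.0166,-0.097]

```text
t: 1.62
ee_pos: [336.1, 364.9, 230.9]
orientation: [0.544, 3.094, 0.0]
ft_force: [1.5, 0.6, 0.6]
width: 88.1
```

```bash
python3 - <<'E'
from h import *
to(460,0,220,70)
E
```

```text
t 1.6167 pos [336.1 364.9 230.9] xdir 160.1 ydir 70.1 F [1.5 0.6 0.6] w 88.1 q [ 0.8   0.24  1.92 -0.    0.98 -0.42]
delta [-0.2409, -0.3008, 0.0109, 0.001]
```

Call:
move_arm:
  deltas:
    - [0,-0.241,-0.3,0.011,0]
    - [0,-0.241,-0.3,0.011,0]
    - [0,-0.241,-0.3,0.011,0]
    - [0,-0.241,-0.3,0.011,0]
    - [0,-0.241,-0.3,0.011,0]

```text
t: 2.03
ee_pos: [403.4, 167.6, 225.2]
orientation: [0.544, 3.093, 0.001]
ft_force: [1.0, -1.1, 0.2]
width: 88.3
```

```bash
python3 - <<'E'
from h import *
to(460,0,220,70)
E
```

```text
t 2.0333 pos [403.4 167.6 225.2] xdir 160.0 ydir 70.0 F [ 1.  -1.1  0.2] w 88.3 q [ 0.37  0.16  2.04 -0.    0.94 -0.86]
delta [-0.1104, -0.1383, 0.0052, 0.001]
```

Call:
move_arm:
  deltas:
    - [0,-0.11,-0.138,0.005,0]
    - [0,-0.11,-0.138,0.005,0]
    - [0,-0.11,-0.138,0.005,0]
    - [0,-0.11,-0.138,0.005,0]
    - [0,-0.11,-0.138,0.005,0]

```text
t: 2.45
ee_pos: [461.0, -2.3, 220.3]
orientation: [0.55, 3.091, -0.001]
ft_force: [-0.5, -0.6, 0.1]
width: 88.4
```

```bash
cat > look.py <<'E'
from h import *
import sys
n=sys.argv[1]
p=pose();im=get_image("wrist");info()
cv2.imwrite(f"pics/{n}.png",cv2.resize(im,None,fx=1.5,fy=1.5,interpolation=cv2.INTER_CUBIC))
cv2.imwrite(f"pics/{n}_raw.png",im);np.save(f"pics/{n}.npy",np.array(p))
for k in sys.argv[2:]:
    print(k,[(q["conf"],q["location"].round(0) if hasattr(q["location"],"round") else q["location"],proj(q["location"],p).round(0)) for q in place_of("wrist",k)][:3])
E
python3 look.py w1 cam_pivot lever_knob plate_face stop_face cassette cassette_end rear_stop clamp
```

```text
t 2.5 pos [460.8  -1.6 220.1] xdir 159.8 ydir 69.8 F [ 0.4 -0.5 -0.1] w 87.8 q [-0.03  0.2   2.   -0.    0.94 -1.25]
cam_pivot [(0.58, [509.3, 23.8, 44.8], array([289., 209.])), (0.28, [478.0, -47.2, 23.0], array([228., 200.]))]
lever_knob [(0.58, [555.8, 64.1, 68.5], array([336., 239.]))]
plate_face [(0.6, [487.8, -14.2, 27.1], array([254., 200.]))]
stop_face [(0.94, [467.6, -69.2, 29.6], array([208., 200.]))]
cassette [(0.82, [474.9, -44.8, 22.1], array([229., 197.]))]
cassette_end [(0.87, [462.7, -178.1, 7.5], array([138., 218.])), (0.57, [513.3, -61.7, 26.6], array([227., 229.]))]
rear_stop [(0.83, [468.7, -70.3, 14.3], array([210., 198.]))]
clamp []
```

View pics/w1.png

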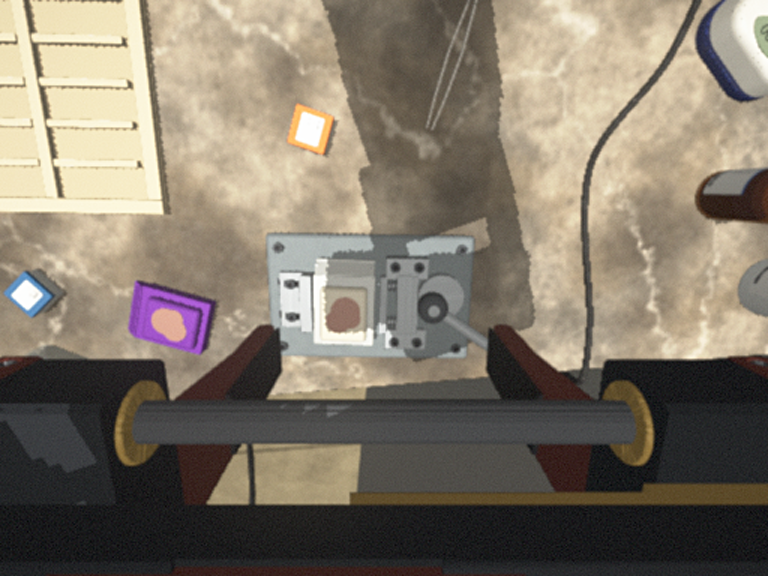

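```bash
python3 - <<'E'
from h import *
p=np.load("pics/w1.npy")
for u,v,z in((280,390,0),(360,385,0),(490,375,0),(600,370,0),(360,490,0),(267,234,14),(475,237,14),(267,353,14),(467,356,14),(433,307,46)):
    print(u,v,ray("wrist",u/1.5,v/1.5,z,p).round(1))
a=cv2.imread("pics/w1_raw.png")[150:245,170:330];cv2.imwrite("pics/w1c.png",cv2.resize(a,None,fx=5,fy=5,interpolation=cv2.INTER_CUBIC))
E
```

```text
280 390 [ 548.1 -143.1    0. ]
360 385 [570.3 -66.7   0. ]
490 375 [604.1  56.9   0. ]
600 370 [636.  159.5   0. ]
360 490 [ 684.9 -110.6    0. ]
267 234 [402.5 -87.5  14. ]
475 237 [466.7  80.1  14. ]
267 353 [ 503.4 -132.9   14. ]
467 356 [570.3  40.9  14. ]
433 307 [503.6  25.6  46. ]
```

View pics/w1c.png

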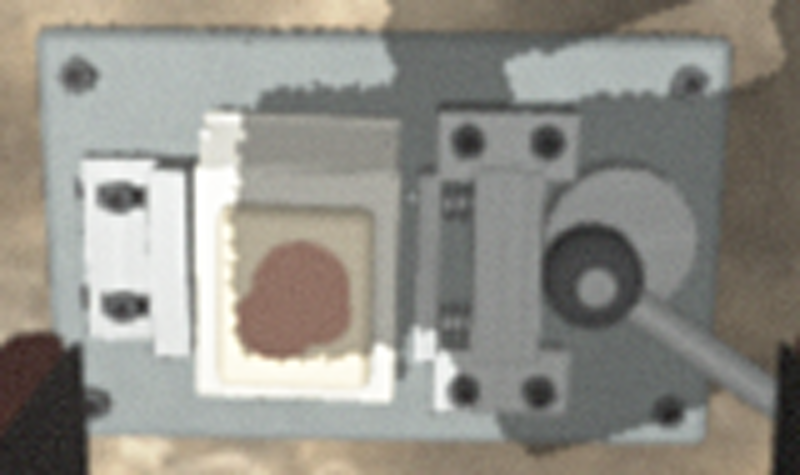

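```bash
python3 - <<'E'
from h import *
to(551,64,130,74)
E
```

```text
t 2.9 pos [459.    3.4 220. ] xdir 160.1 ydir 70.1 F [-0.1 -0.6  0. ] w 87.6 q [-0.02  0.2   2.    0.    0.94 -1.24]
delta [-0.0659, 0.0883, 0.09, -0.067]
```

Call:
move_arm:
  deltas:
    - [110,-0.033,0.044,0.02,-0.03]
    - [110,-0.066,0.088,0.04,-0.067]
    - [110,-0.066,0.088,0.07,-0.067]
    - [110,-0.066,0.088,0.09,-0.067]
    - [110,-0.066,0.088,0.09,-0.067]

```text
t: 3.32
ee_pos: [549.5, 64.1, 125.0]
orientation: [-0.436, -3.104, 0.002]
ft_force: [-1.3, -0.4, -0.0]
width: 57.7
```

```bash
python3 look.py w2 lever_knob cam_pivot; python3 -c "
from h import *
to(553,64,72,74)"
```

```text
t 3.3667 pos [549.3  63.4 127.2] xdir 164.0 ydir 74.0 F [-0.3 -0.4  0.9] w 53.9 q [ 0.09  0.47  1.86  0.    0.82 -1.2 ]
lever_knob [(0.62, [556.6, 66.5, 70.2], array([261., 220.]))]
cam_pivot [(0.55, [503.2, 24.7, 47.6], array([195., 165.])), (0.28, [558.1, 64.0, 66.8], array([258., 221.]))]
t 3.4667 pos [550.8  62.6 130.4] xdir 163.9 ydir 73.9 F [ 0.5 -0.7 -0.4] w 50.5 q [ 0.09  0.47  1.86 -0.    0.82 -1.2 ]
delta [-0.0018, 0.0019, 0.0584, -0.002]
```

View pics/w2.png

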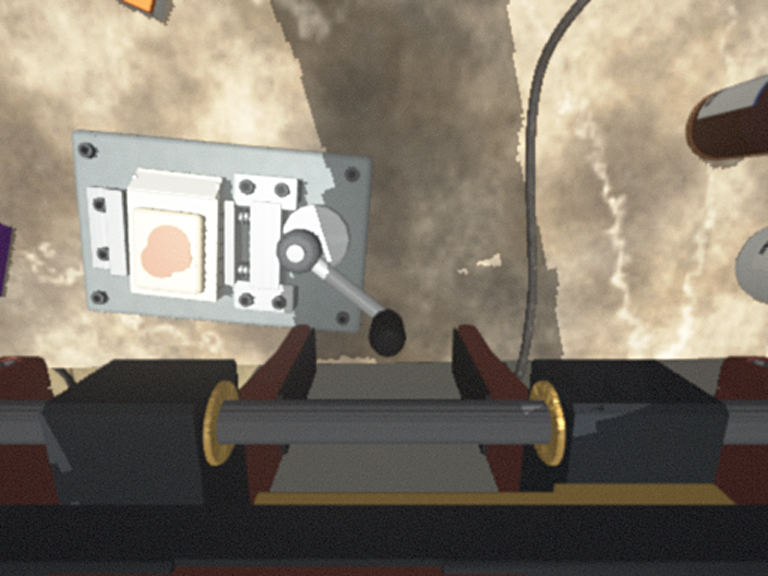

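```bash
python3 - <<'E'
from h import *
p=np.load("pics/w2.npy")
for u,v,z in((299,250,46),(387,336,66),(387,333,74),(75,130,14),(371,157,14),(85,308,14),(358,331,14)): print(ray("wrist",u/1.5,v/1.5,z,p).round(1))
E
```

```text
[505.7  27.6  46. ]
[560.8  62.9  66. ]
[556.4  64.1  74. ]
[403.9 -85.1  14. ]
[466.8  79.8  14. ]
[ 506.2 -128.4   14. ]
[570.8  40.2  14. ]
```

Call:
move_arm:
  deltas:
    - [110,-0.001,0.002,0.02,0]
    - [110,-0.001,0.002,0.045,0]
    - [110,-0.001,0.002,0.058,0]
    - [110,-0.001,0.002,0.058,0]

```text
t: 3.8
ee_pos: [551.7, 63.6, 71.8]
orientation: [-0.442, -3.109, 0.001]
ft_force: [-0.6, -1.0, 0.3]
width: 50.0
```

Call:
move_arm:
  deltas:
    - [255,0,0,0,0]
    - [255,0,0,0,0]
    - [255,0,0,0,0]
    - [255,0,0,0,0]
    - [255,0,0,0,0]

```text
t: 4.22
ee_pos: [553.6, 64.1, 72.9]
orientation: [0.441, 3.109, 0.001]
ft_force: [3.3, 8.7, 2.9]
width: 20.2
```

```bash
python3 - <<'E'
from h import *
o,M=info()
c=np.array([505.5,26]);k0=np.array([557.5,64.]);
r=k0-c;print(np.degrees(np.arctan2(r[1],r[0])),np.hypot(*r))
for d in (5,10,15,20,25,30,35):
    a=np.radians(d);rr=np.array([[np.cos(a),-np.sin(a)],[np.sin(a),np.cos(a)]])@r
    dw=np.r_[rr-r,0];print(d,(M.T@dw/1000).round(4), (k0+dw[:2]).round(0))
E
```

```text
t 4.2167 pos [553.6  64.1  72.9] xdir 163.8 ydir 73.8 F [3.3 8.7 2.9] w 20.2 q [ 0.09  0.56  1.87  0.    0.7  -1.2 ]
36.15818543980833 64.40496875241847
5 [ 0.0046  0.0032 -0.    ] [554.  68.]
10 [ 0.0094  0.0061 -0.    ] [550.  72.]
15 [ 0.0145  0.0085 -0.    ] [546.  76.]
20 [ 0.0198  0.0104 -0.    ] [541.  79.]
25 [ 0.0252  0.0119 -0.    ] [537.  82.]
30 [ 0.0308  0.0129 -0.    ] [532.  85.]
35 [ 0.0364  0.0134 -0.    ] [526.  87.]
```

Call:
move_arm:
  deltas:
    - [255,0.0046,0.0032,0,0]
    - [255,0.0094,0.0061,0,0]
    - [255,0.0145,0.0085,0,0]
    - [255,0.0198,0.0104,0,0]
    - [255,0.0198,0.0104,0,0]

```text
t: 4.63
ee_pos: [538.1, 79.1, 73.0]
orientation: [0.439, 3.107, -0.001]
ft_force: [2.6, -4.9, 4.1]
width: 18.8
```

```bash
python3 look.py w3 lever_knob cam_pivot
```

```text
t 4.6833 pos [538.1  79.1  73. ] xdir 163.9 ydir 73.9 F [ 1.9 -5.2  5. ] w 18.7 q [ 0.12  0.55  1.9  -0.    0.69 -1.16]
lever_knob []
cam_pivot [(0.71, [505.2, 24.6, 45.0], array([163., 201.]))]
```

View pics/w3.png

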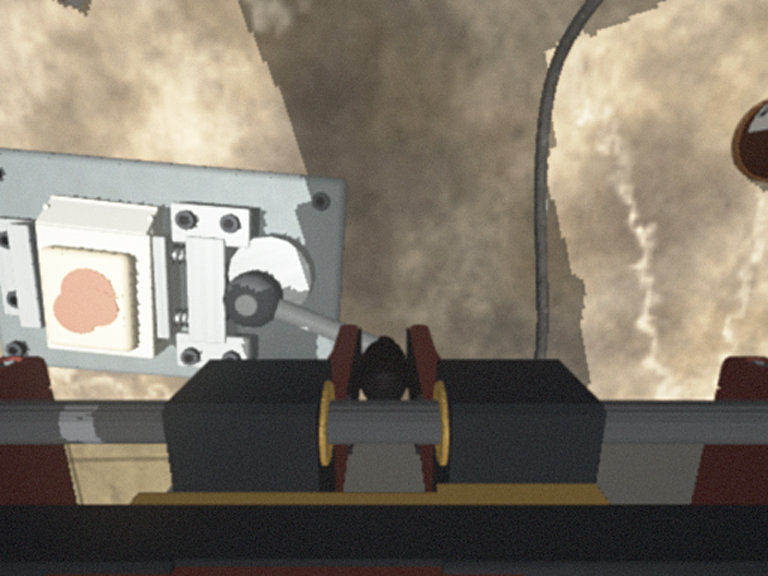

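```bash
cat > arc.py <<'E'
from h import *
import sys
o,M=info();c=np.array([505.5,26.]);r=o["ee_pos"][:2]-c
print("ang",np.degrees(np.arctan2(r[1],r[0])).round(1),np.hypot(*r).round(1))
for d in map(float,sys.argv[1:]):
    a=np.radians(d);rr=np.array([[np.cos(a),-np.sin(a)],[np.sin(a),np.cos(a)]])@r
    print(d,(M.T@np.r_[rr-r,0]/1000).round(4),round(-a,3))
E
python3 arc.py 5 10 15 20 25
```

```text
t 4.7833 pos [538.1  79.1  73. ] xdir 163.9 ydir 73.9 F [ 2.1 -4.5  7.3] w 19.0 q [ 0.12  0.55  1.9  -0.    0.69 -1.16]
ang 58.5 62.3
5.0 [ 0.0053  0.0012 -0.    ] -0.087
10.0 [ 0.0107  0.002  -0.    ] -0.175
15.0 [ 0.0161  0.0022 -0.    ] -0.262
20.0 [ 0.0215  0.002  -0.0001] -0.349
25.0 [ 0.0269  0.0014 -0.0001] -0.436
```

Call:
move_arm:
  deltas:
    - [255,0.0053,0.0012,0,-0.087]
    - [255,0.0107,0.002,0,-0.175]
    - [255,0.0161,0.0022,0,-0.262]
    - [255,0.0215,0.002,0,-0.349]
    - [255,0.0269,0.0014,0,-0.436]

```text
t: 5.2
ee_pos: [513.0, 87.8, 73.0]
orientation: [-0.249, 3.128, -0.002]
ft_force: [3.3, -8.2, 4.1]
width: 18.8
```

```bash
python3 look.py w4 lever_knob;python3 arc.py 5 10 15 20 25
```

```text
t 5.25 pos [512.   87.9  72.9] xdir -170.6 ydir 99.4 F [ 0.6 -5.3  6.1] w 18.7 q [ 0.15  0.53  1.96 -0.    0.66 -1.59]
lever_knob [(0.96, [519.2, 87.3, 67.5], array([254., 247.]))]
t 5.3 pos [512.1  88.   72.9] xdir -171.0 ydir 99.0 F [ 0.5 -4.3  6.3] w 18.5 q [ 0.15  0.53  1.96 -0.    0.66 -1.58]
ang 84.0 62.3
5.0 [ 0.0053  0.0012 -0.    ] -0.087
10.0 [ 0.0107  0.0019 -0.    ] -0.175
15.0 [ 0.0161  0.0021 -0.    ] -0.262
20.0 [ 0.0216  0.0019 -0.0001] -0.349
25.0 [ 0.0269  0.0012 -0.0001] -0.436
```

View pics/w4.png

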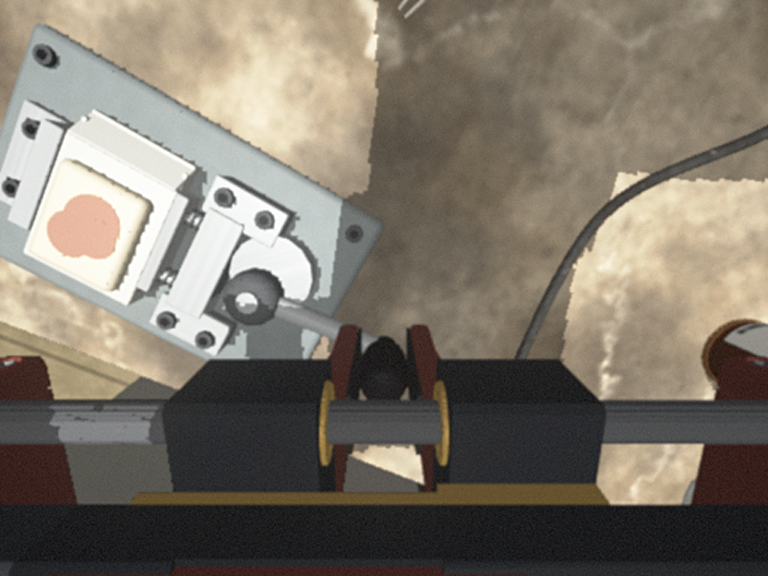

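```bash
python3 - <<'E'
import cv2
a=cv2.imread("pics/w4_raw.png")[60:245,0:180];cv2.imwrite("pics/w4c.png",cv2.resize(a,None,fx=3.2,fy=3.2,interpolation=cv2.INTER_CUBIC))
E
```

```text
(no output)
```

View pics/w4c.png

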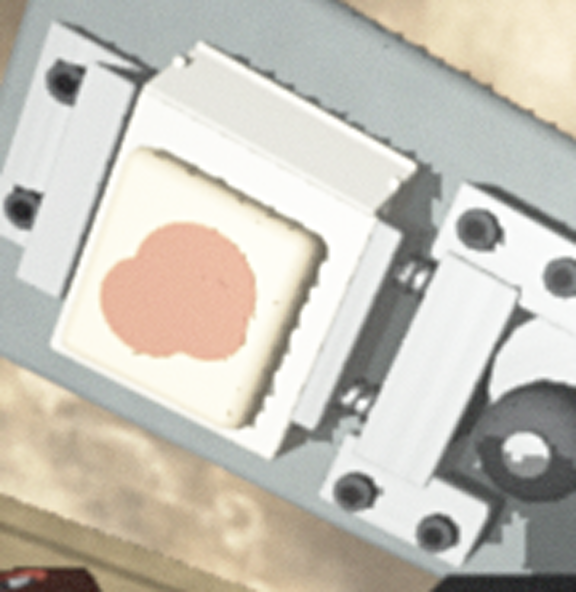

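Call:
move_arm:
  deltas:
    - [255,0.0053,0.0012,0,-0.087]
    - [255,0.0107,0.0019,0,-0.175]
    - [255,0.0161,0.0021,0,-0.262]
    - [255,0.0161,0.0021,0,-0.262]

```text
t: 5.63
ee_pos: [496.1, 87.6, 72.9]
orientation: [-0.656, 3.069, -0.002]
ft_force: [2.1, -4.3, 6.6]
width: 18.7
```

```bash
python3 look.py w5 lever_knob;python3 arc.py 5 10 15; python3 - <<'E'
import cv2
a=cv2.imread("pics/w5_raw.png")[0:245,0:200];cv2.imwrite("pics/w5c.png",cv2.resize(a,None,fx=3,fy=2.4,interpolation=cv2.INTER_CUBIC))
E
```

```text
t 5.6833 pos [496.1  87.6  72.9] xdir -156.1 ydir 113.9 F [ 0.6 -3.6  7. ] w 18.9 q [ 0.15  0.51  1.99 -0.    0.64 -1.84]
lever_knob [(0.58, [502.8, 90.2, 65.0], array([256., 247.]))]
t 5.7333 pos [496.2  87.6  72.9] xdir -156.1 ydir 113.9 F [ 0.3 -4.7  7. ] w 18.9 q [ 0.15  0.51  1.99 -0.    0.64 -1.84]
ang 98.6 62.3
5.0 [ 0.0053  0.0012 -0.    ] -0.087
10.0 [ 0.0107  0.0019 -0.    ] -0.175
15.0 [ 0.0161  0.0022 -0.    ] -0.262
```

View pics/w5c.png

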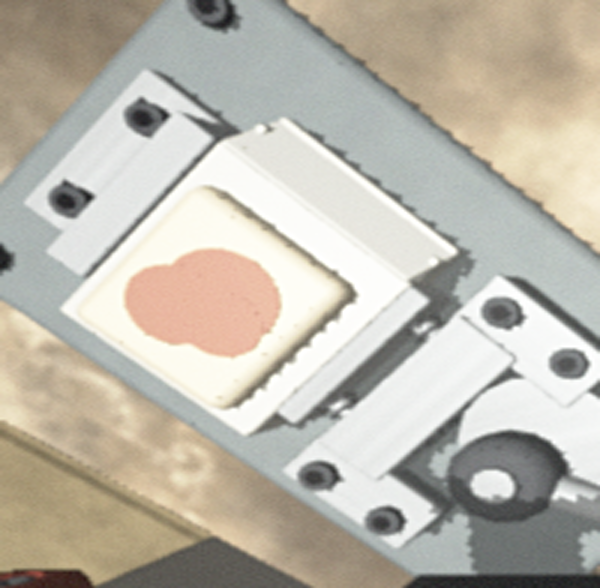

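Call:
move_arm:
  deltas:
    - [255,0.0053,0.0012,0,-0.087]
    - [255,0.0107,0.0019,0,-0.175]
    - [255,0.0118,0.0021,0,-0.192]
    - [255,0.0118,0.0021,0,-0.192]

```text
t: 6.07
ee_pos: [485.3, 84.9, 72.9]
orientation: [-0.941, 2.993, -0.002]
ft_force: [3.6, -4.6, 4.8]
width: 18.7
```

```bash
python3 look.py w6 lever_knob;python3 arc.py 5 10 15; python3 - <<'E'
import cv2
a=cv2.imread("pics/w6_raw.png")[0:245,0:200];cv2.imwrite("pics/w6c.png",cv2.resize(a,None,fx=2.4,fy=2.4,interpolation=cv2.INTER_CUBIC))
E
```

```text
t 6.1167 pos [485.3  84.9  73. ] xdir -145.2 ydir 124.8 F [ 3.  -3.9  5.3] w 18.7 q [ 0.15  0.5   2.02 -0.    0.62 -2.03]
lever_knob [(0.66, [487.6, 87.1, 66.8], array([258., 243.])), (0.64, [505.4, 294.3, 1.3], array([423., 342.]))]
t 6.1667 pos [485.3  84.9  72.9] xdir -145.2 ydir 124.8 F [ 3.4 -4.6  6.1] w 18.7 q [ 0.15  0.5   2.02 -0.    0.62 -2.03]
ang 108.9 62.3
5.0 [ 0.0053  0.0013 -0.    ] -0.087
10.0 [ 0.0107  0.0021 -0.    ] -0.175
15.0 [ 0.0161  0.0024 -0.0001] -0.262
```

View pics/w6c.png

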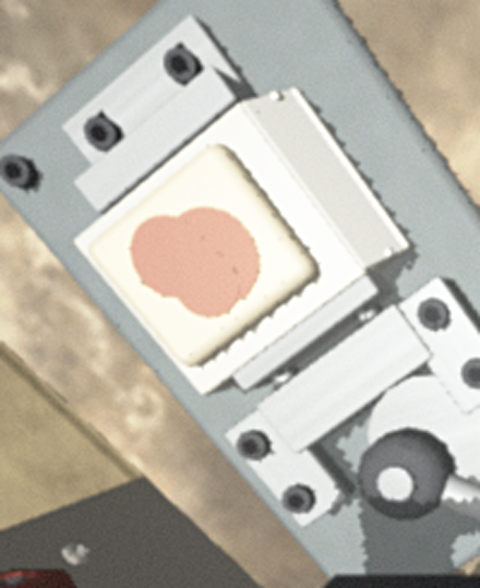

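Call:
move_arm:
  deltas:
    - [150,0,0,0,0]
    - [150,0,0,0,0]
    - [150,0,0,0,0]
    - [150,0,0,-0.03,0]
    - [150,0,0,-0.07,0]

```text
t: 6.58
ee_pos: [480.3, 84.7, 139.6]
orientation: [0.938, -2.989, -0.002]
ft_force: [0.6, 0.1, -0.0]
width: 35.9
```

```bash
python3 -c "
from h import *
to(485,-5,220,70)"
```

```text
t 6.5833 pos [480.3  84.7 139.6] xdir -145.2 ydir 124.8 F [ 0.6  0.1 -0. ] w 35.9 q [ 0.15  0.38  1.99  0.    0.78 -2.03]
delta [0.0481, -0.076, -0.0803, 0.957]
```

Call:
move_arm:
  deltas:
    - [255,0.03,-0.03,-0.02,0.12]
    - [255,0.066,-0.06,-0.04,0.24]
    - [255,0.066,-0.06,-0.08,0.36]
    - [255,0.066,-0.06,-0.08,0.48]
    - [255,0.066,-0.06,-0.08,0.6]

```text
t: 7.0
ee_pos: [464.5, -2.9, 224.5]
orientation: [-0.0, 3.137, -0.0]
ft_force: [0.0, 0.6, -0.1]
width: 6.0
```

Call:
move_arm:
  deltas:
    - [255,0,0,0,0.12]
    - [255,0,0,0,0.24]
    - [255,0,0,0,0.36]
    - [255,0,0,0,0.36]

```text
t: 7.33
ee_pos: [462.9, -1.7, 221.6]
orientation: [-0.556, -3.091, -0.0]
ft_force: [0.5, 0.1, 0.8]
width: 0.5
```

```bash
python3 look.py w7 lever_knob cassette cassette_end stop_face plate_face; python3 - <<'E'
import cv2
a=cv2.imread("pics/w7_raw.png")[150:245,170:330];cv2.imwrite("pics/w7c.png",cv2.resize(a,None,fx=5,fy=5,interpolation=cv2.INTER_CUBIC))
E
```

```text
t 7.3833 pos [463.   -1.8 221.6] xdir 160.0 ydir 70.0 F [ 0.4  0.  -0.2] w 0.3 q [-0.03  0.21  1.99  0.    0.95 -1.25]
lever_knob [(0.93, [489.3, 90.7, 65.7], array([340., 178.]))]
cassette [(0.71, [443.4, -205.6, -0.3], array([116., 210.])), (0.69, [479.0, -48.6, 22.0], array([226., 200.]))]
cassette_end [(0.73, [460.2, -178.5, 11.3], array([135., 217.])), (0.69, [512.0, -63.0, 26.9], array([225., 227.]))]
stop_face [(0.78, [470.8, -70.1, 28.0], array([208., 201.]))]
plate_face [(0.76, [488.2, -18.7, 29.6], array([250., 201.])), (0.66, [504.7, 295.1, 0.6], array([479., 126.]))]
```

View pics/w7c.png

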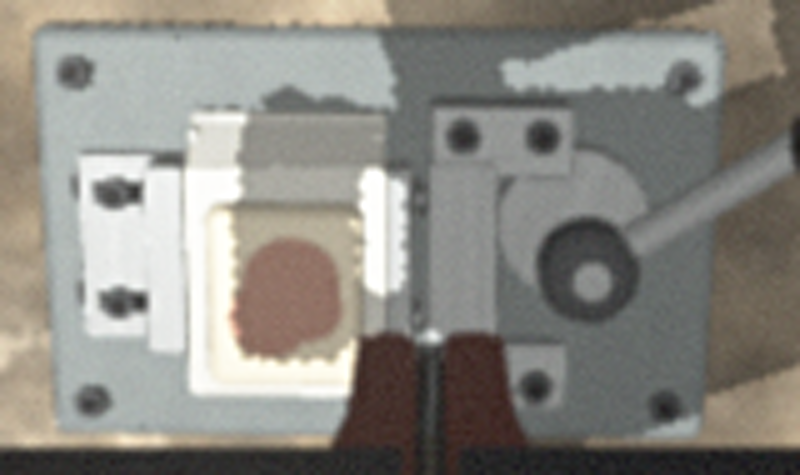

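```bash
python3 - <<'E'
import cv2
a=cv2.imread("pics/top0.png")[0:200,180:380]; cv2.imwrite("pics/tw.png",cv2.resize(a,None,fx=3,fy=3,interpolation=cv2.INTER_CUBIC))
a=cv2.imread("pics/scene0.png")[0:250,170:390]; cv2.imwrite("pics/sw.png",cv2.resize(a,None,fx=2.4,fy=2.4,interpolation=cv2.INTER_CUBIC))
from h import *
p=np.load("pics/w7.npy")
for u,v,z in((189,395,34),(365,397,34),(187,350,35),(183,165,35)): print(ray("wrist",170+u/5,150+v/5,z,p).round(1))
E
```

```text
[504.1 -83.6  34. ]
[520.7 -40.5  34. ]
[492.1 -78.9  35. ]
[446.6 -60.8  35. ]
```

View pics/tw.png

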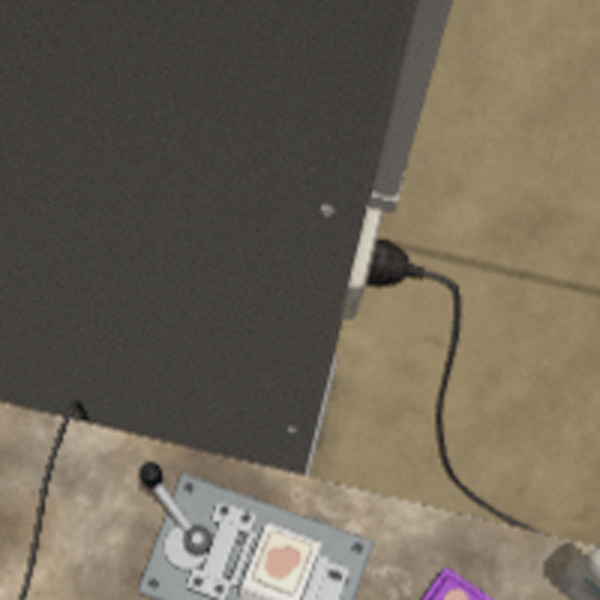

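View pics/sw.png

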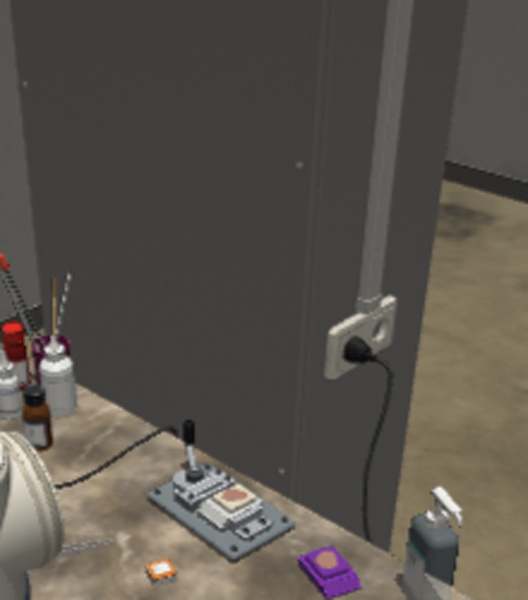

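```bash
python3 - <<'E'
from h import *
def plane(cam,a,b):
    T=calibration(cam)["world_to_cam"];c=-T[:3,:3].T@T[:3,3]
    n=np.cross(ray(cam,*a,0)-c,ray(cam,*b,0)-c);n/=np.linalg.norm(n);return n,n@c,c
n1,d1,c1=plane("top",(282.3,157.7),(318.3,0));n2,d2,c2=plane("scene",(294,208),(306.7,0))
print(n1,n2,c1,c2)
dirv=np.cross(n1,n2);dirv/=dirv[2]
for z in(0,200):
    s=np.linalg.solve(np.array([n1[:2],n2[:2]]),[d1-n1[2]*z,d2-n2[2]*z]);print(z,s)
E
```

```text
[-0.24275718 -0.97007384  0.00506954] [ 0.37689693 -0.92621983  0.00809513] [ 315.22848329   -5.93320004 1087.21265246] [-493.65922171 -529.35766023  873.43012782]
0 [613.82035493 -86.3363497 ]
200 [612.75090504 -85.02353702]
```

```bash
python3 -c "
from h import *
to(528,-68,95,69)"
```

```text
t 7.6333 pos [463.5  -1.9 221.8] xdir 160.0 ydir 70.0 F [0.7 0.1 0.1] w 0.5 q [-0.03  0.21  1.99 -0.    0.95 -1.25]
delta [-0.0833, -0.04, 0.1268, 0.017]
```

Call:
move_arm:
  deltas:
    - [255,-0.04,-0.02,0,0.017]
    - [255,-0.08,-0.04,0.03,0.017]
    - [255,-0.083,-0.04,0.07,0.017]
    - [255,-0.083,-0.04,0.11,0.017]
    - [255,-0.083,-0.04,0.127,0.017]

```text
t: 8.05
ee_pos: [526.8, -68.8, 91.4]
orientation: [-0.575, -3.085, 0.0]
ft_force: [-0.1, -0.0, -0.3]
width: 0.6
```

Call:
move_arm:
  deltas:
    - [255,0,0,0,0]

```text
t: 8.13
ee_pos: [524.3, -67.9, 90.1]
orientation: [-0.574, -3.079, 0.001]
ft_force: [-0.7, 0.7, -0.8]
width: 0.3
```

```bash
python3 look.py w8 cassette_end; python3 -c "
from h import *
to(528,-68,38,69)"
```

```text
t 8.1833 pos [525.8 -67.9  92.7] xdir 158.9 ydir 68.9 F [0.3 0.6 0.5] w 0.6 q [-0.15  0.5   1.92  0.    0.72 -1.35]
cassette_end [(0.96, [511.9, -64.7, 26.0], array([254., 194.])), (0.61, [461.3, -178.2, 5.1], array([111., 181.]))]
t 8.2333 pos [527.3 -68.   94.6] xdir 158.9 ydir 68.9 F [0.4 0.4 0.9] w 0.4 q [-0.15  0.5   1.92  0.    0.72 -1.35]
delta [-0.0007, 0.0003, 0.0566, -0.002]
```

View pics/w8.png

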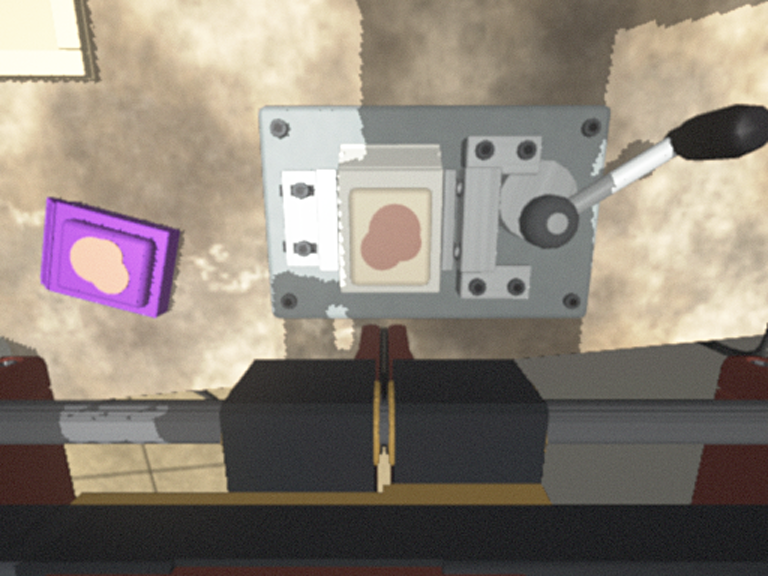

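```bash
python3 -c "
from h import *
p=np.load('pics/w8.npy')
for u in(341,440):print(ray('wrist',u/1.5,292/1.5,34,p).round(1))"
```

```text
[503.6 -83.1  34. ]
[521.8 -35.7  34. ]
```

Call:
move_arm:
  deltas:
    - [255,-0.001,0,0.02,0]
    - [255,-0.001,0,0.04,0]
    - [255,-0.001,0,0.0565,0]
    - [255,-0.001,0,0.0565,0]
    - [255,-0.001,0,0.0565,0]

```text
t: 8.65
ee_pos: [529.6, -68.4, 39.9]
orientation: [0.575, 3.087, 0.0]
ft_force: [0.1, 0.1, 1.0]
width: 0.7
```

```bash
python3 -c "
from h import *
info();print(to(528,-68,38,69))"
```

```text
t 8.65 pos [529.6 -68.4  39.9] xdir 158.9 ydir 68.9 F [0.1 0.1 1. ] w 0.7 q [-0.15  0.6   1.93 -0.    0.61 -1.35]
t 8.65 pos [529.6 -68.4  39.9] xdir 158.9 ydir 68.9 F [0.1 0.1 1. ] w 0.7 q [-0.15  0.6   1.93 -0.    0.61 -1.35]
delta [0.0016, -0.0002, 0.0019, -0.002]
[np.float64(0.0016), np.float64(-0.0002), np.float64(0.0019), np.float64(-0.002)]
```

Call:
move_arm:
  deltas:
    - [255,0.001,0,0.001,0]
    - [255,0.002,0,0.001,0]
    - [255,0.003,0,0.001,0]
    - [255,0.004,0,0.001,0]
    - [255,0.004,0,0.001,0]

```text
t: 9.07
ee_pos: [525.0, -67.0, 38.0]
orientation: [0.576, 3.088, 0.0]
ft_force: [0.3, -0.6, -0.3]
width: 0.7
```

Call:
move_arm:
  deltas:
    - [255,0.0005,0,0,0]
    - [255,0.001,0,0,0]
    - [255,0.001,0,0,0]

```text
t: 9.32
ee_pos: [523.9, -66.6, 37.4]
orientation: [-0.576, -3.088, 0.0]
ft_force: [0.4, -0.3, -1.0]
width: 0.6
```

Call:
move_arm:
  deltas:
    - [255,0.0005,0,0,0]
    - [255,0.001,0,0,0]
    - [255,0.001,0,0,0]

```text
t: 9.57
ee_pos: [522.9, -66.2, 37.3]
orientation: [-0.576, -3.088, 0.0]
ft_force: [-0.8, -0.1, -0.5]
width: 0.2
```

Call:
move_arm:
  deltas:
    - [255,0.0005,0,0,0]
    - [255,0.0005,0,0,0]

```text
t: 9.73
ee_pos: [522.5, -66.1, 37.4]
orientation: [-0.576, -3.088, 0.0]
ft_force: [-0.4, -1.0, -0.0]
width: 0.2
```

Call:
move_arm:
  deltas:
    - [255,0.0005,0,0,0]
    - [255,0.0005,0,0,0]

```text
t: 9.9
ee_pos: [522.0, -65.9, 37.4]
orientation: [-0.576, -3.088, -0.0]
ft_force: [0.2, 0.1, 1.0]
width: 0.8
```

Call:
move_arm:
  deltas:
    - [255,0.0004,0,0,0]
    - [255,0.0004,0,0,0]

```text
t: 10.07
ee_pos: [521.8, -65.8, 37.4]
orientation: [0.576, 3.088, -0.0]
ft_force: [1.2, -0.1, -0.1]
width: 0.5
```

Call:
move_arm:
  deltas:
    - [255,0.0003,0,0,0]
    - [255,0.0003,0,0,0]

```text
t: 10.23
ee_pos: [521.7, -65.8, 37.5]
orientation: [0.576, 3.088, -0.0]
ft_force: [0.6, -0.8, -0.4]
width: 0.8
```

Call:
move_arm:
  deltas:
    - [255,0.0003,0,0,0]
    - [255,0.0003,0,0,0]

```text
t: 10.4
ee_pos: [521.8, -65.7, 37.5]
orientation: [0.576, 3.087, -0.0]
ft_force: [2.2, -1.6, -2.4]
width: 0.3
```

Call:
move_arm:
  deltas:
    - [255,0.0003,0,0,0]
    - [255,0.0003,0,0,0]

```text
t: 10.57
ee_pos: [521.7, -65.7, 37.5]
orientation: [0.576, 3.087, -0.0]
ft_force: [4.3, -3.3, -3.3]
width: 0.6
```

Call:
move_arm:
  deltas:
    - [255,0.0002,0,0,0]
    - [255,0.0002,0,0,0]
    - [255,0.0002,0,0,0]

```text
t: 10.82
ee_pos: [521.7, -65.7, 37.6]
orientation: [0.575, 3.086, -0.0]
ft_force: [5.6, -3.6, -2.9]
width: 0.6
```

```bash
python3 -c "
from h import *
f=[]
for i in range(4):
  get_image('wrist');f.append(get_obs()['ft_force'])
print(np.mean(f,0),f);info()"
```

```text
[ 4.76586812 -3.08779614 -3.27929759] [array([ 4.67027562, -2.76502363, -3.84587725]), array([ 4.83370788, -3.19533656, -2.9634954 ]), array([ 5.26490042, -3.43770818, -3.14868736]), array([ 4.29458856, -2.95311621, -3.15913034])]
t 11.0167 pos [521.7 -65.7  37.6] xdir 158.9 ydir 68.9 F [ 4.3 -3.  -3.2] w 0.4 q [-0.15  0.6   1.95 -0.    0.59 -1.35]
```

Call:
move_arm:
  deltas:
    - [255,-0.002,0,0,0]
    - [255,-0.005,0,0,0]
    - [255,-0.008,0,0,0]
    - [255,-0.008,0,-0.03,0]
    - [255,-0.008,0,-0.06,0]

```text
t: 11.43
ee_pos: [526.4, -68.0, 96.4]
orientation: [-0.575, -3.083, 0.0]
ft_force: [0.5, -0.5, -0.4]
width: 0.5
```

```bash
python3 -c "
from h import *
to(463,-2,221,70)"
```

```text
t 11.4333 pos [526.4 -68.   96.4] xdir 158.9 ydir 68.9 F [ 0.5 -0.5 -0.4] w 0.5 q [-0.15  0.5   1.92  0.    0.73 -1.35]
delta [0.0837, 0.0385, -0.1242, -0.02]
```

Call:
move_arm:
  deltas:
    - [255,0,0,-0.04,0]
    - [255,0.03,0.015,-0.07,-0.02]
    - [255,0.06,0.03,-0.1,-0.02]
    - [255,0.084,0.0385,-0.124,-0.02]
    - [255,0.084,0.0385,-0.124,-0.02]

```text
t: 11.85
ee_pos: [462.0, 0.1, 225.6]
orientation: [0.542, 3.091, 0.002]
ft_force: [0.2, 0.4, 0.2]
width: 0.6
```

Call:
move_arm:
  deltas:
    - [0,0,0,0,0]
    - [0,0,0,0,0]
    - [0,0,0,0,0]
    - [0,0,0,0,0]
    - [0,0,0,0,0]

```text
t: 12.27
ee_pos: [463.6, -2.6, 220.2]
orientation: [-0.546, -3.091, 0.001]
ft_force: [0.2, -0.3, -0.2]
width: 30.2
```

```bash
python3 look.py w9 cassette stop_face rear_stop plate_face cassette_end lever_knob; python3 - <<'E'
import cv2
a=cv2.imread("pics/w9_raw.png")[150:245,170:330];cv2.imwrite("pics/w9c.png",cv2.resize(a,None,fx=5,fy=5,interpolation=cv2.INTER_CUBIC))
E
```

```text
t 12.3167 pos [463.7  -2.5 220.4] xdir 160.0 ydir 70.0 F [ 0.2 -0.1 -0.6] w 34.3 q [-0.03  0.21  1.99  0.    0.95 -1.25]
cassette [(0.83, [439.3, -206.2, 3.0], array([113., 208.])), (0.59, [478.8, -47.2, 19.1], array([228., 199.]))]
stop_face [(0.56, [466.2, -69.3, 31.5], array([207., 198.]))]
rear_stop [(0.88, [468.1, -70.7, 10.4], array([209., 196.]))]
plate_face [(0.46, [484.5, -20.8, 29.2], array([248., 198.]))]
cassette_end [(0.67, [459.7, -178.8, 10.0], array([135., 216.])), (0.55, [511.7, -62.3, 21.8], array([226., 225.]))]
lever_knob []
```

View pics/w9c.png

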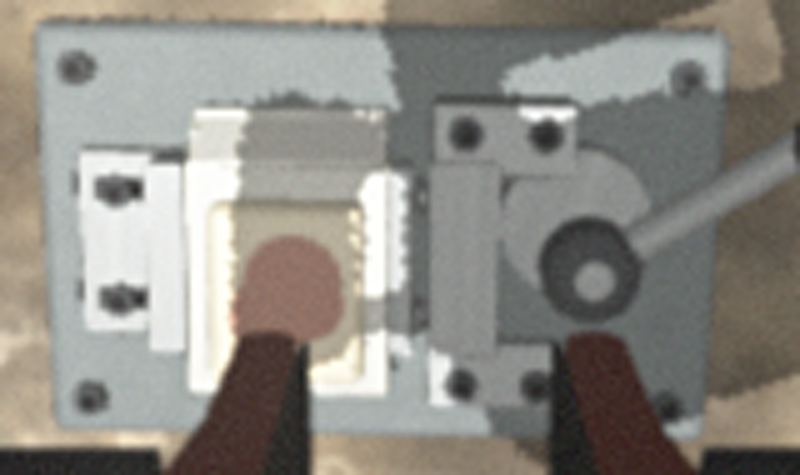

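```bash
python3 -c "
from workcell import *
print(close_job())"
```

```text
the job is handed in; nothing more can be done
None
```

The cassette is clamped and the pull test is done, and I handed the job in at about 12.5 s of the 50 s allowed. The hand-in reports no verdict.

- **Clamping:** I gripped the knob, swung the lever about 68° (1.2 rad) toward the robot, then let go. In the picture the slit had narrowed by about 4 mm, so the springs are about half compressed and not solid. This is read from pixels, good to roughly 1 mm.
- **Pull:** With the fingers shut, I lowered them behind the square end and pulled toward the sloped end at about 5.7 N (horizontal) for about half a second. The tool position stayed constant while the force was held. The fingers also picked up about 3 N vertically.
- **Last look:**
  - The cassette sits flat and square against the stop, about 1.5 mm off its middle, and has not moved compared with the picture before the pull.
  - The lever is still where I left it, and the arm is clear above the clamp with no contact force.
- **Failed or disagreeing checks:**
  - The network did not find the knob in the last picture because it was at the crop edge and partly hidden, though the lever itself is visible there.
  - Point locations from the network scattered by a few mm (for example `stop_face` by about 4 mm). I relied on the edges in the pictures for the gap and compression instead.

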